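Refit the sieve in the brush-washing tank

ROBOT

A 6-joint arm with a two-finger parallel gripper is mounted at the origin on a cart in front of the work surface, level with it; the furniture and walls round the work are solid. World frame = base frame: x ahead of the robot, y to its left, z up, the work surface at z = 0. Lengths are in m, angles in rad, forces in N, time in s.
With the tool pointing down it reaches from about 0.425 to 0.95 m from the base axis. Payload 3.5 kg.
Tool frame: the origin (TCP) lies on the centre line of the jaws, within the pads' length; the fingertips stand 25 mm ahead of it and the grasp point (between the pads) lies 6 mm ahead of it (ctrl.finger_overhang is the distance from the TCP to the fingertips, in m); z points along the fingers, y is the line along which they close (so a half turn about z gives the same grasp; the last joint's range is limited). The gripper opens to 85 mm and grips with 20 to 120 N. Pads are 22 mm wide; open, the fingers measure 114 mm over their backs; the gripper's body (76 mm by 85 mm) begins 54 mm behind the grasp point. The pads swing forward as they close: fully open they stand 13 mm farther back than shut.
Start: joints at [1.118, 0.286, 1.577, -0, 1.279, -0.15], TCP at [0.201, 0.644, 0.256] pointing down, gripper open.
Joint ranges: [-2.77, 2.77], [-0.9, 2.22], [0.21, 2.48], [-1.53, 4.67], [0.24, 2.81], [-2.84, 2.84]. Speed limits (rad/s): [2.79, 2.79, 3.14, 3.14, 3.14, 3.14].

INTERFACE

Orientations are given as a unit quaternion [x, y, z, w].
In Python, from plant import get_state, imaging, job, ctrl gives the robot as it stands.
- The arm moves only by the tool jog_arm, never from a script. Its argument "increments" is a list of rows, each an object of numbers: "dx", "dy", "dz": the shift along the world's x, y, z each as a share of 12 cm, from -1 to 1; "ax", "ay", "az": the turn, a rotation vector about the world's x, y, z each as a share of pi/2 rad, from -1 to 1; "gripper": the gripper command: -1 is shut, 1 is fully open, values between are in proportion. A call has 1 to 10 rows; each row is the pose to reach, as a shift and turn from the pose commanded when the call began; what a row does not reach only later rows make up. A row lasts 1/10 s, in which the tool goes at most 50 mm and 8.59 degrees, less where a joint would pass 70% of its speed; a pose out of reach is approached as far as the arm can. A call with a number of a shift or a turn outside -1 to 1 is refused whole. A call with a gripper value outside its range is refused whole. The fingers move at their own pace and stop on an object; "force" is the grip in N (left out, the last holds). Time passes only in rows, so rows that repeat a pose let the fingers close. It gives the time, the measured TCP pose, the force, the opening and the grip force at its end, in the units of the state.
- get_state(): the state, without advancing time (a new reading comes with each control period).
- imaging.read_camera(name): name is "scene" or "top" or "wrist"; returns a dict with "frame" (384x512x3 uint8, blue, green, red), "depth" (384x512 float32, m along the optical axis (not along the pixel's ray), 0 where there is no reading), "camera_matrix" (3x3 intrinsics, pixels), "extrinsics" (4x4, takes a point from camera to world coordinates); the wrist camera has in their place "mount" (4x4, takes a point from camera to tool coordinates, whose origin is the TCP and whose axes are the flange's). Camera axes: x right, y up, looking along -z (the intrinsics and any distortion apply to the point x, -y, -z); pixel columns grow to the right and rows downward; lengths in m; the calibration is good to about 2 mm. A picture is of the moment at which its call begins: read the wrist's pose just before it.
- job.sign_off(): hands the job in; it is judged then, once.
The state is a dict: "time": time; "qpos": joint angles; "dq": joint speeds; "joint_efforts": joint torques, N m; "eef_pos": TCP position; "tcp_rot": TCP orientation; "contact_force": force on the tool from outside, world axes, zero at the start; "wrist_torque": the same for the moment, N m; "opening": opening from 0.0 (shut) to 1.0 (fully open); "finger_force": force on a finger pad.
Only numpy, scipy, OpenCV 4.12 (cv2) and the standard library are available. Lean on these libraries where they do the work, as an engineer would, in place of code of your own. Each camera call takes 0.05 s, during which the arm holds its last target. There are 200 camera calls.

TASK

Put the slotted sieve back into its holder in the empty brush-washing tank; the holder may be clamped a little off the tank's middle. The sieve is longer than the mouth, so tip it, slip one end in under the holder's lip and lower the other end past the opposite lip; then slide it along until its two holes drop over the brass studs, and let go once it lies flat on both ledges, handle up. Do not force or drop it, and leave the brush jar, tub and paint bottle standing where they are.

Things in the scene. Friction and masses are not known exactly. Their poses are not given: they have to be found in the camera images.
- tank: Open steel brush-washing tank, 256 mm long (x) by 156 mm wide (y), 98 mm high, walls 4 mm, fixed to the table. Origin at the centre of its foot, on the table; z up; ends alike. In it an aluminium sieve holder, as wide as the inside, is clamped by two black thumb screws that stand 12 mm out of the long sides, 58 mm up, in line with the holder's middle.
- tank_mouth (a point): Centre of the tank's rim, 98 mm up; axes as the tank's. The holder's middle stands anywhere up to 18 mm from here along x, either way; where is not told: look, or feel for the studs. The holder is 200 mm long, open at its ends, 140 mm wide inside. Over each end a 4 mm thick lip, top 98 mm up, is turned in 14 mm: the mouth between the lips is 172 mm long. Between the tank's end walls 248 mm.
- tank_ledges (a point): Point over the tank's centre at the height of the ledges' tops, 30 mm above the table. The ledges are two bars 22 mm wide across the holder, 50 mm either side of the holder's middle; nothing under the lips themselves. On the middle of each bar stands a brass locating stud, 8 mm wide and 5.5 mm high with a tapered top. A sieve that rides on the studs stands 5.5 mm too high.
- sieve_grip (a point): Centre of the sieve's wooden grip, 88 mm long (along x), 16 wide, 18 tall, on two 8 mm posts at x = -30, +30 mm. The sieve: stiff slotted plate 190 mm long (x), 130 wide, 6 thick, about 0.35 kg, first flat on the table; the grip is 78 mm above its underside, over its centre; z up. Two holes, 14 mm (x) by 20, at x = -50, +50 mm take the studs. Seated: grip 108 mm above the table.
- brush_jar_mid (a point): Glass jar of paint brushes, 78 mm wide, 182 mm tall with the brushes; point on its axis 90 mm up. Bystander.
- gesso_tub_mid (a point): White round primer tub, 94 mm wide, 70 mm tall; point on its axis 35 mm up. Bystander.
- paint_bottle_mid (a point): Paint bottle with black cap, 48 mm wide, 149 mm tall; point on its axis 70 mm up. Bystander.

How it is judged:
By the outcome, as a careful person would: the job done as asked, in the order asked, and still so for the second after the job is handed in, with the robot touching nothing.
It also fails if it takes over 54 s, if anything falls off the work surface, if the arm or the gripper's body presses on something with over 40 N, if the wrist force passes 120 N, or if a joint passes its speed limit or range.

## Working session

There is one attempt and no reset: what is moved stays moved. The work goes in short steps, Python scripts to look and compute and a tool call to move; the robot and the scene stay as the last step left them, time stands still between calls to the robot, and variables do not carry over. Pictures are saved under pics/ and viewed, at most 10 in all, crops included, and the job is handed in when it is done.

Besides the shell and the picture viewer there is one more tool, called after "Emit:" by a JSON object that holds its "name" and its "arguments", one argument or row to a line. jog_arm: Moves the arm, as the interface text tells. Shift numbers are shares of 12 cm and turn numbers shares of pi/2 rad, none past 1 either way. Its arguments: {"type":"object","properties":{"increments":{"type":"array"},"force":{"type":"number"}},"required":["increments"]}

```bash
mkdir -p pics; ls
cat > h.py <<'E'
import numpy as np, cv2
from plant import get_state, imaging, job, ctrl
def cloud(d, T=None):
    K=np.array(d["camera_matrix"]); Z=d["depth"]; v,u=np.mgrid[0:384,0:512]
    x=(u-K[0,2])/K[0,0]*Z; y=(v-K[1,2])/K[1,1]*Z
    P=np.stack([x,-y,-Z,np.ones_like(Z)],-1)
    T=np.array(d["extrinsics"]) if T is None else T
    return (P@T.T)[...,:3]
E
python3 - <<'E'
from h import *
s=get_state(); print({k:np.round(v,3) for k,v in s.items()})
o=[]
for n in("top","scene"):
    d=imaging.read_camera(n); np.savez(n+".npz",**{k:d[k] for k in("frame","depth","camera_matrix","extrinsics")}); 
    print(n,[k for k in d],np.round(d["extrinsics"],3).tolist(),np.round(d["camera_matrix"],1).tolist())
    cv2.imwrite(f"pics/{n}0.png",d["frame"])
E
```

```text
pics
{'time': np.float64(0.0), 'qpos': array([ 1.118,  0.287,  1.578,  0.   ,  1.279, -0.15 ]), 'dq': array([ 0.001,  0.001, -0.001,  0.001, -0.002,  0.001]), 'joint_efforts': array([-1.0000e-03, -4.0598e+01, -2.9262e+01, -0.0000e+00,  6.0000e-03,
       -0.0000e+00]), 'eef_pos': array([0.201, 0.644, 0.255]), 'tcp_rot': array([ 0.151,  0.989, -0.001, -0.   ]), 'contact_force': array([-0.304, -0.825, -0.112]), 'wrist_torque': array([0.006, 0.023, 0.014]), 'finger_force': np.float64(0.0), 'opening': np.float64(0.996)}
top ['frame', 'depth', 'camera_matrix', 'extrinsics'] [[0.021, 0.989, -0.144, 0.529], [-1.0, 0.021, 0.002, 0.019], [0.005, 0.144, 0.99, 0.93], [0.0, 0.0, 0.0, 1.0]] [[425.4, 0.0, 251.7], [0.0, 425.4, 188.3], [0.0, 0.0, 1.0]]
scene ['frame', 'depth', 'camera_matrix', 'extrinsics'] [[0.673, 0.296, -0.678, 0.041], [-0.739, 0.282, -0.611, -0.553], [0.01, 0.913, 0.409, 0.467], [0.0, 0.0, 0.0, 1.0]] [[432.1, 0.0, 248.5], [0.0, 432.1, 192.0], [0.0, 0.0, 1.0]]
```

View pics/top0.png

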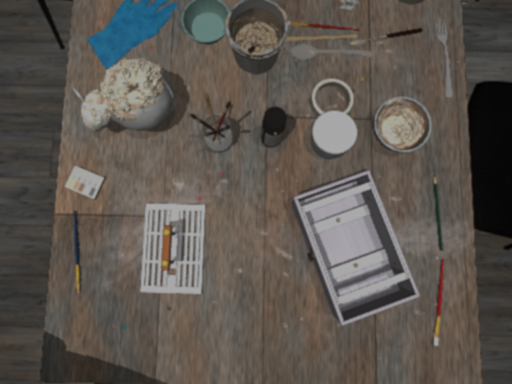

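View pics/scene0.png

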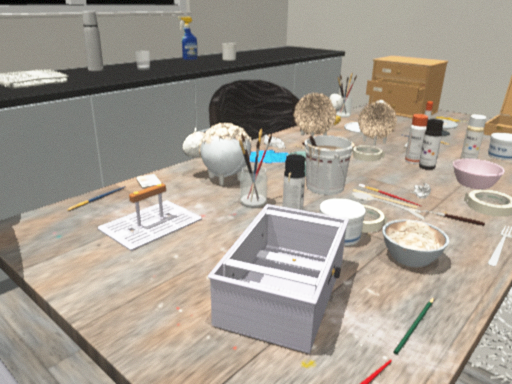

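The top view shows the sieve at about (175,249) with its grip at (168,248). The tank is at about (355,247), turned about 25°, with lips near (335,190) and (375,290) and studs near (338,220) and (358,265). The scene view agrees.

```bash
cat > m.py <<'E'
from h import *
d=np.load("top.npz"); P=cloud(d); f=d["frame"]
def rect(pts):
    (c,s,a)=cv2.minAreaRect(pts.astype(np.float32)); b=cv2.boxPoints((c,s,a)); e=max((b[1]-b[0],b[2]-b[1]),key=np.linalg.norm)
    return np.round(c,4),np.round(s,4),np.round(np.degrees(np.arctan2(e[1],e[0]))%180,2)
# grip
Z=P[...,2]; v,u=np.mgrid[0:384,0:512]
roi=(u>140)&(u<210)&(v>200)&(v<300)
m=roi&(Z>.06)&(Z<.1); print("grip",m.sum(),rect(P[m][:,:2]),np.percentile(P[m][:,2],[10,50,90]))
m=roi&(f.min(-1)>130)&(Z<.03); print("plate",m.sum(),rect(P[m][:,:2]),np.median(P[m][:,2]))
hsv=cv2.cvtColor(f,cv2.COLOR_BGR2HSV); m=roi&(hsv[...,1]>140)&(hsv[...,2]>100)&(hsv[...,0]<25); print("orange",m.sum(),rect(P[m][:,:2]),np.median(P[m][:,2]))
roi=(u>285)&(u<425)&(v>165)&(v<330)
m=roi&(Z>.088)&(Z<.108); n,l,st,_=cv2.connectedComponentsWithStats(m.astype(np.uint8)); k=1+st[1:,4].argmax(); m=l==k
c,s,a=rect(P[m][:,:2]); print("tank rim",m.sum(),c,s,a,np.median(P[m][:,2]))
t=np.radians(a if a<90 else a-180); ex=np.array([np.cos(t),np.sin(t)]); ey=np.array([-ex[1],ex[0]])
Q=P[...,:2]-c; X=Q@ex; Y=Q@ey
# profile along x at several y in tank frame: median height
for lo,hi in((-.06,-.03),(-.015,.015),(.03,.06)):
    print(lo,[(int(x*1000),int(1000*np.median(Z[roi&(abs(X-x)<.002)&(Y>lo)&(Y<hi)]))) for x in np.arange(-.128,.129,.004) if (roi&(abs(X-x)<.002)&(Y>lo)&(Y<hi)).sum()>2])
# studs: yellow
s_=hsv[...,1].astype(int); m=roi&(Z>.02)&(Z<.05)&(abs(Y)<.03)&(hsv[...,0]>12)&(hsv[...,0]<35)&(s_>50)
n,l,st,ce=cv2.connectedComponentsWithStats(m.astype(np.uint8))
for i in range(1,n): print("stud",st[i,4],ce[i],X[l==i].mean(),Y[l==i].mean(),Z[l==i].mean())
# screws outside
m=roi&(Z>.045)&(Z<.075)&(abs(Y)>.08)&(abs(Y)<.1)
n,l,st,ce=cv2.connectedComponentsWithStats(m.astype(np.uint8))
for i in range(1,n): print("screw",st[i,4],ce[i],X[l==i].mean(),Y[l==i].mean(),Z[l==i].mean())
# bystanders
for nme,(a0,a1,b0,b1) in dict(jar=(200,250,95,155),bottle=(260,292,105,150),tub=(310,360,105,160)).items():
    q=P[b0:b1,a0:a1].reshape(-1,3); h=q[q[:,2]>.03]; print(nme,np.round(h.min(0),3),np.round(h.max(0),3))
cv2.imwrite("pics/tank.png",cv2.resize(f[165:330,285:425],None,fx=3.6,fy=3.6,interpolation=cv2.INTER_CUBIC))
E
python3 m.py
```

```text
grip 415 (array([0.531 , 0.1841]), array([0.0165, 0.0881]), np.float32(179.23)) [0.08154343 0.08604116 0.08853851]
plate 3432 (array([0.5323, 0.1854]), array([0.1316, 0.192 ]), np.float32(179.72)) 0.005305019184154991
orange 226 (array([0.5319, 0.183 ]), array([0.0115, 0.0816]), np.float32(179.34)) 0.08670726835434989
tank rim 3223 [ 0.542  -0.1868] [0.2622 0.1626] 20.91 0.09748920429728036
-0.06 [(-128, 97), (-124, 58), (-120, 8), (-115, 9), (-111, 8), (-107, 8), (-91, 10), (-87, 96), (-83, 95), (-79, 96), (-75, 9), (-71, 8), (-67, 8), (-63, 8), (-59, 9), (-55, 7), (-51, 29), (-47, 30), (-43, 29), (-39, 29), (-35, 29), (-31, 27), (-27, 8), (-23, 9), (-19, 9), (-15, 8), (-11, 9), (-7, 8), (-3, 8), (0, 9), (4, 8), (8, 8), (12, 7), (16, 9), (20, 9), (24, 8), (28, 8), (32, 9), (36, 8), (40, 8), (44, 9), (48, 28), (52, 30), (56, 29), (60, 29), (64, 30), (68, 30), (72, 8), (76, 8), (80, 8), (84, 9), (88, 8), (92, 8), (96, 95), (100, 97), (104, 97), (108, 97), (112, 8), (116, 9), (120, 8), (124, 55), (128, 97)]
-0.015 [(-128, 97), (-124, 58), (-120, 8), (-115, 8), (-111, 8), (-107, 9), (-9
[... 793 characters left out ...]
(-27, 9), (-23, 8), (-19, 8), (-15, 8), (-11, 8), (-7, 8), (-3, 8), (0, 9), (4, 8), (8, 8), (12, 8), (16, 9), (20, 9), (24, 9), (28, 9), (32, 8), (36, 9), (40, 9), (44, 8), (48, 29), (52, 30), (56, 29), (60, 30), (64, 30), (68, 29), (72, 8), (76, 8), (80, 8), (84, 8), (88, 8), (92, 9), (96, 96), (100, 97), (104, 97), (108, 96), (112, 9), (116, 9), (120, 9), (124, 58), (128, 97)]
stud 1 [337. 220.] 0.058392017654802106 0.000740795817064493 0.02815635044950371
screw 42 [309.80952381 256.35714286] 0.00879340189095619 0.08663630881248209 0.06338916295675355
jar [0.529 0.019 0.03 ] [0.812 0.128 0.93 ]
bottle [ 0.529 -0.047  0.03 ] [0.801 0.019 0.93 ]
tub [ 0.529 -0.198  0.03 ] [0.824 0.019 0.93 ]
```

View pics/tank.png

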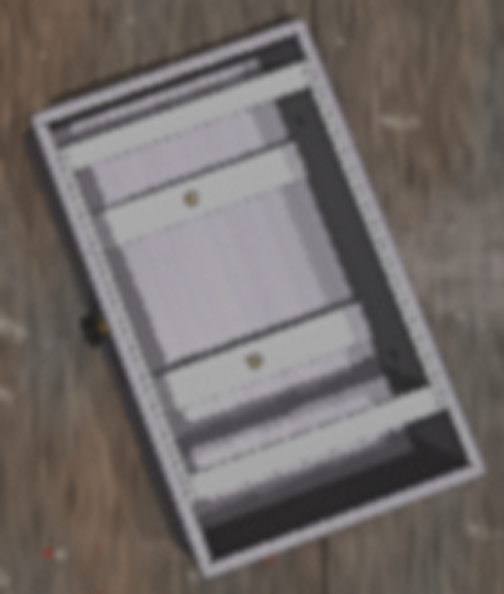

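The crop shows studs at crop pixels (191,198) and (255,361), with lips and bars clearly visible. Bars, lips and screw all put the holder's middle about 8.7 mm along tank +x, at about (0.550, -0.184) with yaw 20.9°. The grip is at (0.532, 0.1845).

Emit:
{"name": "jog_arm", "arguments": {
  "increments": [
    {"dx": 0.689, "dy": -0.957, "az": 0.188, "gripper": 1},
    {"dx": 0.689, "dy": -0.957, "az": 0.188, "gripper": 1},
    {"dx": 0.689, "dy": -0.957, "az": 0.188, "gripper": 1},
    {"dx": 0.689, "dy": -0.957, "az": 0.188, "gripper": 1}
  ]
}}

```text
$.increments[0]: bad value
```

Emit:
{"name": "jog_arm", "arguments": {
  "increments": [
    {"dx": 0.689, "dy": -0.957, "gripper": 1},
    {"dx": 0.689, "dy": -0.957, "gripper": 1},
    {"dx": 0.689, "dy": -0.957, "gripper": 1},
    {"dx": 0.689, "dy": -0.957, "gripper": 1}
  ]
}}

```text
$.increments[0]: bad value
```

Emit:
{"name": "jog_arm", "arguments": {
  "increments": [
    {"dx": 0.689, "dy": -0.957, "gripper": 1},
    {"dx": 0.689, "dy": -0.957, "gripper": 1},
    {"dx": 0.689, "dy": -0.957, "gripper": 1},
    {"dx": 0.689, "dy": -0.957, "gripper": 1}
  ]
}}

```text
$.increments[0]: bad value
```

Emit:
{"name": "jog_arm", "arguments": {
  "increments": [
    {"dx": 0.689, "dy": -0.957, "gripper": 1},
    {"dx": 0.689, "dy": -0.957, "gripper": 1},
    {"dx": 0.689, "dy": -0.957, "gripper": 1},
    {"dx": 0.689, "dy": -0.957, "gripper": 1},
    {"dx": 0.689, "dy": -0.957, "gripper": 1},
    {"dx": 0.689, "dy": -0.957, "gripper": 1}
  ]
}}

```text
$.increments[0]: bad value
```

Emit:
{"name": "jog_arm", "arguments": {
  "increments": [
    {"dx": 0.689, "dy": -0.957, "dz": 0, "ax": 0, "ay": 0, "az": 0.188, "gripper": 1},
    {"dx": 0.689, "dy": -0.957, "dz": 0, "ax": 0, "ay": 0, "az": 0.188, "gripper": 1},
    {"dx": 0.689, "dy": -0.957, "dz": 0, "ax": 0, "ay": 0, "az": 0.188, "gripper": 1},
    {"dx": 0.689, "dy": -0.957, "dz": 0, "ax": 0, "ay": 0, "az": 0.188, "gripper": 1}
  ]
}}

```text
time: 0.5
eef_pos: [0.2862, 0.5261, 0.2556]
tcp_rot: [0.006, 1.0, -0.001, -0.0]
contact_force: [0.5, -0.2, -0.1]
opening: 1.0
finger_force: 0.0
```

Emit:
{"name": "jog_arm", "arguments": {
  "increments": [
    {"dx": 0.689, "dy": -0.957, "dz": 0, "ax": 0, "ay": 0, "az": 0, "gripper": 1},
    {"dx": 0.689, "dy": -0.957, "dz": 0, "ax": 0, "ay": 0, "az": 0, "gripper": 1},
    {"dx": 0.689, "dy": -0.957, "dz": 0, "ax": 0, "ay": 0, "az": 0, "gripper": 1},
    {"dx": 0.689, "dy": -0.957, "dz": 0, "ax": 0, "ay": 0, "az": 0, "gripper": 1}
  ]
}}

```text
time: 0.9
eef_pos: [0.3687, 0.4118, 0.2559]
tcp_rot: [0.006, 1.0, -0.001, 0.0]
contact_force: [-0.3, 0.8, 0.5]
opening: 1.001
finger_force: 0.0
```

Emit:
{"name": "jog_arm", "arguments": {
  "increments": [
    {"dx": 0.689, "dy": -0.957, "dz": 0, "ax": 0, "ay": 0, "az": 0, "gripper": 1},
    {"dx": 0.689, "dy": -0.957, "dz": 0, "ax": 0, "ay": 0, "az": 0, "gripper": 1},
    {"dx": 0.689, "dy": -0.957, "dz": 0, "ax": 0, "ay": 0, "az": 0, "gripper": 1},
    {"dx": 0.689, "dy": -0.957, "dz": 0, "ax": 0, "ay": 0, "az": 0, "gripper": 1}
  ]
}}

```text
time: 1.3
eef_pos: [0.4513, 0.2975, 0.2561]
tcp_rot: [0.006, 1.0, -0.0, 0.0]
contact_force: [-0.5, 0.2, -0.3]
opening: 1.002
finger_force: 0.0
```

Emit:
{"name": "jog_arm", "arguments": {
  "increments": [
    {"dx": 0.689, "dy": -0.957, "dz": 0, "ax": 0, "ay": 0, "az": 0, "gripper": 1},
    {"dx": 0.689, "dy": -0.957, "dz": 0, "ax": 0, "ay": 0, "az": 0, "gripper": 1},
    {"dx": 0.689, "dy": -0.957, "dz": 0, "ax": 0, "ay": 0, "az": 0, "gripper": 1},
    {"dx": 0.689, "dy": -0.957, "dz": 0, "ax": 0, "ay": 0, "az": 0, "gripper": 1},
    {"dx": 0.689, "dy": -0.957, "dz": 0, "ax": 0, "ay": 0, "az": 0, "gripper": 1},
    {"dx": 0.689, "dy": -0.957, "dz": 0, "ax": 0, "ay": 0, "az": 0, "gripper": 1}
  ]
}}

```text
time: 1.9
eef_pos: [0.5311, 0.1866, 0.256]
tcp_rot: [0.003, 1.0, 0.0, -0.001]
contact_force: [0.1, -0.4, 0.4]
opening: 0.998
finger_force: 0.0
```

Emit:
{"name": "jog_arm", "arguments": {
  "increments": [
    {"dx": 0.005, "dy": -0.017, "dz": -0.36, "ax": 0, "ay": 0, "az": 0, "gripper": 1},
    {"dx": 0.005, "dy": -0.017, "dz": -0.708, "ax": 0, "ay": 0, "az": 0, "gripper": 1},
    {"dx": 0.005, "dy": -0.017, "dz": -0.708, "ax": 0, "ay": 0, "az": 0, "gripper": 1},
    {"dx": 0.005, "dy": -0.017, "dz": -0.708, "ax": 0, "ay": 0, "az": 0, "gripper": 1},
    {"dx": 0.005, "dy": -0.017, "dz": -0.708, "ax": 0, "ay": 0, "az": 0, "gripper": 1}
  ]
}}

```text
time: 2.4
eef_pos: [0.5338, 0.184, 0.1742]
tcp_rot: [0.003, 1.0, 0.0, 0.002]
contact_force: [0.5, -0.0, 0.1]
opening: 1.001
finger_force: 0.0
```

```bash
cat > w.py <<'E'
from h import *
from scipy.spatial.transform import Rotation as R
s=get_state(); d=imaging.read_camera("wrist"); T=np.eye(4); T[:3,:3]=R.from_quat(s["tcp_rot"]).as_matrix(); T[:3,3]=s["eef_pos"]
P=cloud(d,T@np.array(d["mount"])); Z=P[...,2]; f=d["frame"]
hsv=cv2.cvtColor(f,cv2.COLOR_BGR2HSV); m=(hsv[...,1]>130)&(hsv[...,2]>80)&(hsv[...,0]<25)&(Z>.06)&(Z<.1)
print(s["eef_pos"],m.sum()); 
if m.sum()>20: print(cv2.minAreaRect(P[m][:,:2].astype(np.float32)),np.median(Z[m]))
cv2.imwrite("pics/w1.png",f)
E
python3 w.py
```

```text
[0.53378842 0.18399609 0.17419277] 2273
((0.527858316898346, 0.18465127050876617), (0.0799902006983757, 0.013751796446740627), 0.1609971970319748) 0.08716544142332122
```

View pics/w1.png

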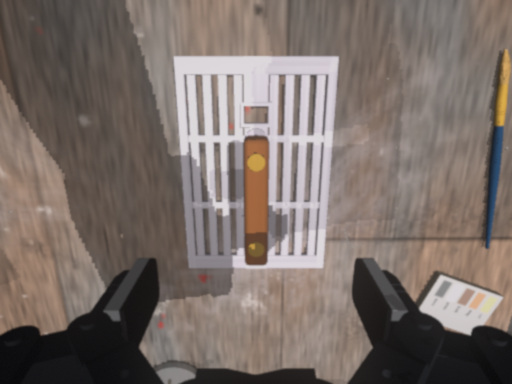

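The wrist view shows the grip at about (257,200), running between the open fingers, so the grasp is lined up. I'll descend and close.

Emit:
{"name": "jog_arm", "arguments": {
  "increments": [
    {"dx": -0.01, "dy": 0, "dz": -0.3, "ax": 0, "ay": 0, "az": 0, "gripper": 1},
    {"dx": -0.01, "dy": 0, "dz": -0.55, "ax": 0, "ay": 0, "az": 0, "gripper": 1},
    {"dx": -0.01, "dy": 0, "dz": -0.73, "ax": 0, "ay": 0, "az": 0, "gripper": 1},
    {"dx": -0.01, "dy": 0, "dz": -0.73, "ax": 0, "ay": 0, "az": 0, "gripper": 1},
    {"dx": -0.01, "dy": 0, "dz": -0.73, "ax": 0, "ay": 0, "az": 0, "gripper": 1}
  ]
}}

```text
time: 2.95
eef_pos: [0.5327, 0.1832, 0.0857]
tcp_rot: [0.004, 1.0, 0.0, 0.001]
contact_force: [0.6, 0.8, 0.3]
opening: 1.001
finger_force: 0.0
```

Emit:
{"name": "jog_arm", "arguments": {
  "increments": [
    {"dx": 0, "dy": 0, "dz": 0, "ax": 0, "ay": 0, "az": 0, "gripper": -1},
    {"dx": 0, "dy": 0, "dz": 0, "ax": 0, "ay": 0, "az": 0, "gripper": -1},
    {"dx": 0, "dy": 0, "dz": 0, "ax": 0, "ay": 0, "az": 0, "gripper": -1},
    {"dx": 0, "dy": 0, "dz": 0, "ax": 0, "ay": 0, "az": 0, "gripper": -1},
    {"dx": 0, "dy": 0, "dz": 0, "ax": 0, "ay": 0, "az": 0, "gripper": -1},
    {"dx": 0, "dy": 0, "dz": 0, "ax": 0, "ay": 0, "az": 0, "gripper": -1},
    {"dx": 0, "dy": 0, "dz": 0, "ax": 0, "ay": 0, "az": 0, "gripper": -1},
    {"dx": 0, "dy": 0, "dz": 0, "ax": 0, "ay": 0, "az": 0, "gripper": -1},
    {"dx": 0, "dy": 0, "dz": 0, "ax": 0, "ay": 0, "az": 0, "gripper": -1},
    {"dx": 0, "dy": 0, "dz": 0, "ax": 0, "ay": 0, "az": 0, "gripper": -1}
  ],
  "force": 60
}}

```text
time: 3.95
eef_pos: [0.5317, 0.1834, 0.0844]
tcp_rot: [0.004, 1.0, 0.0, 0.0]
contact_force: [-1.7, 3.3, 4.0]
opening: 0.175
finger_force: 60.0
```

Emit:
{"name": "jog_arm", "arguments": {
  "increments": [
    {"dx": 0, "dy": 0, "dz": 0.2, "ax": 0, "ay": 0, "az": 0, "gripper": -1},
    {"dx": 0, "dy": 0, "dz": 0.5, "ax": 0, "ay": 0, "az": 0, "gripper": -1},
    {"dx": 0, "dy": 0, "dz": 0.83, "ax": 0, "ay": 0, "az": 0, "gripper": -1},
    {"dx": 0, "dy": 0, "dz": 0.83, "ax": 0, "ay": 0, "az": 0, "gripper": -1}
  ]
}}

```text
time: 4.35
eef_pos: [0.5342, 0.1828, 0.188]
tcp_rot: [0.004, 1.0, 0.0, 0.005]
contact_force: [2.4, 0.1, -3.0]
opening: 0.175
finger_force: 59.4
```

Emit:
{"name": "jog_arm", "arguments": {
  "increments": [
    {"dx": 0, "dy": 0, "dz": 0.4, "ax": 0, "ay": 0, "az": 0, "gripper": -1},
    {"dx": 0, "dy": 0, "dz": 0.83, "ax": 0, "ay": 0, "az": 0, "gripper": -1},
    {"dx": 0, "dy": 0, "dz": 0.83, "ax": 0, "ay": 0, "az": 0, "gripper": -1},
    {"dx": 0, "dy": 0, "dz": 0.83, "ax": 0, "ay": 0, "az": 0, "gripper": -1}
  ]
}}

```text
time: 4.75
eef_pos: [0.5311, 0.1824, 0.2816]
tcp_rot: [0.004, 1.0, -0.0, -0.0]
contact_force: [-1.3, -0.2, -5.1]
opening: 0.178
finger_force: 59.8
```

Emit:
{"name": "jog_arm", "arguments": {
  "increments": [
    {"dx": 0.019, "dy": -0.3, "dz": 0, "ax": 0, "ay": 0, "az": 0.03, "gripper": -1},
    {"dx": 0.038, "dy": -0.6, "dz": 0, "ax": 0, "ay": 0, "az": 0.0595, "gripper": -1},
    {"dx": 0.038, "dy": -0.765, "dz": 0, "ax": 0, "ay": 0, "az": 0.0595, "gripper": -1}
  ]
}}

```text
time: 5.05
eef_pos: [0.5339, 0.0889, 0.2773]
tcp_rot: [-0.043, 0.999, -0.001, -0.005]
contact_force: [0.5, 0.2, -4.5]
opening: 0.172
finger_force: 59.9
```

Emit:
{"name": "jog_arm", "arguments": {
  "increments": [
    {"dx": 0.019, "dy": -0.3, "dz": 0, "ax": 0, "ay": 0, "az": 0.03, "gripper": -1},
    {"dx": 0.038, "dy": -0.6, "dz": 0, "ax": 0, "ay": 0, "az": 0.0595, "gripper": -1},
    {"dx": 0.038, "dy": -0.765, "dz": 0, "ax": 0, "ay": 0, "az": 0.0595, "gripper": -1}
  ]
}}

```text
time: 5.35
eef_pos: [0.5385, -0.003, 0.2773]
tcp_rot: [-0.089, 0.996, 0.0, -0.004]
contact_force: [0.5, 0.1, -4.6]
opening: 0.177
finger_force: 59.9
```

Emit:
{"name": "jog_arm", "arguments": {
  "increments": [
    {"dx": 0.019, "dy": -0.3, "dz": 0, "ax": 0, "ay": 0, "az": 0.03, "gripper": -1},
    {"dx": 0.038, "dy": -0.6, "dz": 0, "ax": 0, "ay": 0, "az": 0.0595, "gripper": -1},
    {"dx": 0.038, "dy": -0.765, "dz": 0, "ax": 0, "ay": 0, "az": 0.0595, "gripper": -1}
  ]
}}

```text
time: 5.65
eef_pos: [0.5431, -0.0946, 0.2773]
tcp_rot: [-0.135, 0.991, 0.001, -0.004]
contact_force: [0.1, 0.5, -4.4]
opening: 0.176
finger_force: 59.9
```

Emit:
{"name": "jog_arm", "arguments": {
  "increments": [
    {"dx": 0.019, "dy": -0.3, "dz": 0, "ax": 0, "ay": 0, "az": 0.03, "gripper": -1},
    {"dx": 0.038, "dy": -0.6, "dz": 0, "ax": 0, "ay": 0, "az": 0.0595, "gripper": -1},
    {"dx": 0.038, "dy": -0.765, "dz": 0, "ax": 0, "ay": 0, "az": 0.0595, "gripper": -1},
    {"dx": 0.038, "dy": -0.765, "dz": 0, "ax": 0, "ay": 0, "az": 0.0595, "gripper": -1},
    {"dx": 0.038, "dy": -0.765, "dz": 0, "ax": 0, "ay": 0, "az": 0.0595, "gripper": -1}
  ]
}}

```text
time: 6.15
eef_pos: [0.548, -0.1838, 0.2783]
tcp_rot: [-0.182, 0.983, 0.003, -0.003]
contact_force: [0.1, 0.0, -4.3]
opening: 0.178
finger_force: 59.9
```

Run:
```python
from h import *
s=get_state(); print({k:np.round(s[k],4) for k in("qpos","eef_pos","tcp_rot","contact_force","wrist_torque")})
a=imaging.read_camera("top")["frame"]
s2=get_state()
w=imaging.read_camera("wrist"); np.savez("w2.npz",pos=s2["eef_pos"],rot=s2["tcp_rot"],**{k:w[k] for k in("frame","depth","camera_matrix","mount")})
cv2.imwrite("pics/a2.png",cv2.resize(np.hstack([a[120:384,200:512],w["frame"][60:324]]),None,fx=.97,fy=.97))
```

```text
{'qpos': array([-4.9930e-01,  6.1000e-02,  1.7932e+00,  4.0000e-04,  1.2954e+00,
       -2.4353e+00]), 'eef_pos': array([ 0.548 , -0.1838,  0.2783]), 'tcp_rot': array([-0.1815,  0.9834,  0.0027, -0.003 ]), 'contact_force': array([ 0.142 ,  0.0375, -4.2531]), 'wrist_torque': array([0.042 , 0.0292, 0.0006])}
```

View pics/a2.png

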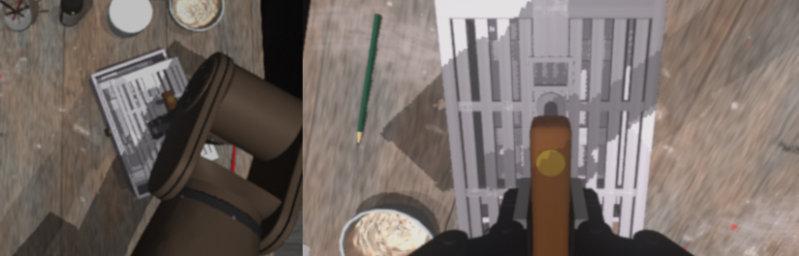

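The top view shows the sieve over the tank, half hidden by the arm. The wrist view shows the grip held at about (550,160), with the plate's far part and one hole (about (552,75)) visible. Next I'll measure the plate in the hand.

```bash
cat > inhand.py <<'E'
from h import *
import sys
from scipy.spatial.transform import Rotation as R
d=np.load(sys.argv[1]); T=np.eye(4); T[:3,:3]=R.from_quat(d["rot"]).as_matrix(); T[:3,3]=d["pos"]
P=cloud(d,T@d["mount"]); a=np.radians(20.9); ex=np.array([np.cos(a),np.sin(a),0]); ey=np.array([-ex[1],ex[0],0])
q=P-d["pos"]; X,Y,Z=q@ex,q@ey,q[...,2]
m=(abs(Z+.078)<.016)&(abs(Y)<.09)&(d["depth"]>0); 
A=np.c_[X[m],Y[m],np.ones(m.sum())]; c=np.linalg.lstsq(A,Z[m],rcond=None)[0]
r=Z-(c[0]*X+c[1]*Y+c[2]); m&=abs(r)<.005
A=np.c_[X[m],Y[m],np.ones(m.sum())]; c=np.linalg.lstsq(A,Z[m],rcond=None)[0]
print("n",m.sum(),"slope x,y deg",np.degrees(np.arctan(c[:2])),"z0 top rel tcp",c[2])
print("X range",X[m].min(),np.percentile(X[m],99.8),X[m].max())
for x0 in np.arange(-.03,.1,.02):
    k=m&(abs(X-x0)<.006)
    if k.sum()>20: print(round(x0,2),"Y",Y[k].min().round(4),Y[k].max().round(4))
for y0 in(-.055,-.03,-.015,.015,.03,.055):
    k=m&(abs(Y-y0)<.006); print(y0,"Xmax",X[k].max().round(4))
# hole: gaps along centre line
k=m&(abs(Y)<.004); h=np.histogram(X[k],np.arange(.03,.1,.002)); print([(round(b,3),n) for n,b in zip(*h)])
# lips below etc: rim in view
E
python3 inhand.py w2.npz
```

```text
n 36084 slope x,y deg [-0.526249    0.37645947] z0 top rel tcp -0.07885141032333834
X range -0.09534519868059167 0.06500880090108865 0.09479447155896994
-0.03 Y -0.064 0.0662
-0.01 Y -0.0641 0.066
0.01 Y -0.0643 0.0659
0.03 Y -0.0639 0.066
0.05 Y -0.0637 0.0661
0.07 Y -0.0571 0.0592
0.09 Y -0.0164 0.0186
-0.055 Xmax 0.0676
-0.03 Xmax 0.0477
-0.015 Xmax 0.0948
0.015 Xmax 0.0947
0.03 Xmax 0.0326
0.055 Xmax 0.068
[(np.float64(0.03), np.int64(0)), (np.float64(0.032), np.int64(0)), (np.float64(0.034), np.int64(0)), (np.float64(0.036), np.int64(0)), (np.float64(0.038), np.int64(0)), (np.float64(0.04), np.int64(0)), (np.float64(0.042), np.int64(0)), (np.float64(0.044), np.int64(0)), (np.float64(0.046), np.int64(0)), (np.float64(0.048), np.int64(0)), (np.float64(0.05), np.int64(0)), (np.float64(0.052), np.int64(0)), (np.float64(0.054), np.int64(0)), (np.float64(0.056), np.int64(0)), (np.float64(0.058), np.int64(0)), (np.float64(0.06), np.int64(0)), (np.float64(0.062), np.int64(0)), (np.float64(0.064), np.int64(0)), (np.float64(0.066), np.int64(0)), (np.float64(0.068), np.int64(0)), (np.float64(0.07), np.int64(0)), (np.float64(0.072), np.int64(0)), (np.float64(0.074), np.int64(0)), (np.float64(0.076), np.int64(0)), (np.float64(0.078), np.int64(0)), (np.float64(0.08), np.int64(0)), (np.float64(0.082), np.int64(0)), (np.float64(0.084), np.int64(0)), (np.float64(0.086), np.int64(0)), (np.float64(0.088), np.int64(0)), (np.float64(0.09), np.int64(0)), (np.float64(0.092), np.int64(0)), (np.float64(0.094), np.int64(0)), (np.float64(0.096), np.int64(0))]
```

```bash
cat > plan.py <<'E'
from h import *
a=np.radians(20.9); ex=np.array([np.cos(a),np.sin(a)]); ey=np.array([-ex[1],ex[0]])
H=np.array([.550,-.1837])
def err(x,z,y=-.001):
    p=get_state()["eef_pos"]; t=np.r_[H+ex*x+ey*y,z]; return np.round(p,4),np.round((t-p)/.12,3)
def sh(dx,dz,th): # share deltas for shift along holder x (m), dz, tilt deg (nose -x down)
    return np.round(np.r_[ex*dx/.12,dz/.12,-ey*th/90],4)
E
python3 - <<'E'
from plan import *
d=np.load("top.npz"); K=d["camera_matrix"];E=d["extrinsics"]
def ray(u,v,z):
    r=E[:3,:3]@np.array([(u-K[0,2])/K[0,0],-(v-K[1,2])/K[1,1],-1]); o=E[:3,3]; return o+r*(z-o[2])/r[2]
A=ray(338.1,220,.034);B=ray(355.8,265.3,.034); print(A,B,(A+B)/2,np.linalg.norm(A-B),np.degrees(np.arctan2(*(A-B)[[1,0]])))
print("to hi level",err(-.010,.272), "tilt20",sh(0,0,20),"dz-.09",sh(0,-.09,0),"slide",sh(-.038,0,0))
E
```

```text
[ 0.59589812 -0.16639755  0.034     ] [ 0.50260958 -0.20241526  0.034     ] [ 0.54925385 -0.18440641  0.034     ] 0.10000013880128432 21.11104301131682
to hi level (array([ 0.5487, -0.1831,  0.2802]), array([-0.064, -0.042, -0.068])) tilt20 [ 0.      0.      0.      0.0793 -0.2076] dz-.09 [ 0.    0.   -0.75  0.   -0.  ] slide [-0.2958 -0.113   0.      0.     -0.    ]
```

Emit:
{"name": "jog_arm", "arguments": {
  "increments": [
    {"dx": -0.03, "dy": -0.02, "dz": 0, "ax": 0.026, "ay": -0.069, "az": 0, "gripper": -1},
    {"dx": -0.068, "dy": -0.045, "dz": 0, "ax": 0.053, "ay": -0.138, "az": 0, "gripper": -1},
    {"dx": -0.068, "dy": -0.045, "dz": -0.04, "ax": 0.0793, "ay": -0.2076, "az": 0, "gripper": -1},
    {"dx": -0.068, "dy": -0.045, "dz": -0.04, "ax": 0.0793, "ay": -0.2076, "az": 0, "gripper": -1},
    {"dx": -0.068, "dy": -0.045, "dz": -0.04, "ax": 0.0793, "ay": -0.2076, "az": 0, "gripper": -1},
    {"dx": -0.068, "dy": -0.045, "dz": -0.04, "ax": 0.0793, "ay": -0.2076, "az": 0, "gripper": -1}
  ]
}}

```text
time: 6.85
eef_pos: [0.542, -0.1892, 0.2785]
tcp_rot: [-0.18, 0.968, 0.031, 0.17]
contact_force: [0.1, 0.6, -4.0]
opening: 0.177
finger_force: 60.0
```

```bash
sed -i 's/H=np.array.*/H=np.array([.5495,-.184])/; s/radians(20.9)/radians(21.0)/' plan.py
cat >> plan.py <<'E'
from scipy.spatial.transform import Rotation as R
def status(off_y=.001):
    s=get_state(); M=R.from_quat(s["tcp_rot"]).as_matrix(); F=np.c_[np.r_[ex,0],np.r_[ey,0],[0,0,1]]
    p=F.T@(s["eef_pos"]-np.r_[H,0]); m=F.T@M; n=-m[:,2]; u=-m[:,0] if m[0,0]<0 else m[:,0]
    C=p-.085*n+np.array([0,off_y,0]); L=C-.095*u; Hi=C+.095*u
    print("t",round(float(s["time"]),2),"tcp h",np.round(p*1e3,1),"tilt",np.round(np.degrees(np.arcsin(u[2])),2),"yaw",np.round(np.degrees(np.arctan2(u[1],u[0])),2),"roll",np.round(np.degrees(np.arcsin(n[1])),2),"C",np.round(C*1e3,1),"low",np.round(L*1e3,1),"high",np.round(Hi*1e3,1),"F",np.round(s["contact_force"],1),"T",np.round(s["wrist_torque"],2),"q6",np.round(s["qpos"][-1],2))
E
python3 -c "from plan import *;status()"
```

```text
t 6.85 tcp h [ -8.9  -2.1 278.5] tilt 19.92 yaw 0.09 roll 0.03 C [ 20.1  -1.2 198.6] low [-69.3  -1.3 166.3] high [109.4  -1.  231. ] F [ 0.1  0.6 -4. ] T [-0.18  0.41 -0.03] q6 -2.69
```

Emit:
{"name": "jog_arm", "arguments": {
  "increments": [
    {"dx": -0.003, "dy": 0.008, "dz": -0.25, "ax": 0, "ay": 0, "az": 0, "gripper": -1},
    {"dx": -0.003, "dy": 0.008, "dz": -0.45, "ax": 0, "ay": 0, "az": 0, "gripper": -1},
    {"dx": -0.003, "dy": 0.008, "dz": -0.62, "ax": 0, "ay": 0, "az": 0, "gripper": -1},
    {"dx": -0.003, "dy": 0.008, "dz": -0.77, "ax": 0, "ay": 0, "az": 0, "gripper": -1},
    {"dx": -0.003, "dy": 0.008, "dz": -0.88, "ax": 0, "ay": 0, "az": 0, "gripper": -1},
    {"dx": -0.003, "dy": 0.008, "dz": -0.88, "ax": 0, "ay": 0, "az": 0, "gripper": -1},
    {"dx": -0.003, "dy": 0.008, "dz": -0.88, "ax": 0, "ay": 0, "az": 0, "gripper": -1}
  ]
}}

```text
time: 7.55
eef_pos: [0.5418, -0.1888, 0.1732]
tcp_rot: [-0.18, 0.968, 0.031, 0.171]
contact_force: [0.5, -0.7, -3.6]
opening: 0.175
finger_force: 60.0
```

```bash
python3 -c "from plan import *;status();print(sh(-.039,0,0))"
```

```text
t 7.55 tcp h [ -8.9  -1.7 173.2] tilt 20.02 yaw 0.04 roll 0.05 C [20.2 -0.8 93.3] low [-69.1  -0.8  60.8] high [109.4  -0.7 125.8] F [ 0.5 -0.7 -3.6] T [-0.2   0.4  -0.02] q6 -2.78
[-0.3034 -0.1165  0.      0.     -0.    ]
```

Emit:
{"name": "jog_arm", "arguments": {
  "increments": [
    {"dx": -0.02, "dy": -0.008, "dz": -0.02, "ax": -0.01, "ay": 0.026, "az": 0, "gripper": -1},
    {"dx": -0.05, "dy": -0.02, "dz": -0.04, "ax": -0.02, "ay": 0.052, "az": 0, "gripper": -1},
    {"dx": -0.088, "dy": -0.034, "dz": -0.054, "ax": -0.02, "ay": 0.052, "az": 0, "gripper": -1},
    {"dx": -0.088, "dy": -0.034, "dz": -0.054, "ax": -0.02, "ay": 0.052, "az": 0, "gripper": -1}
  ]
}}

```text
time: 7.95
eef_pos: [0.5307, -0.1931, 0.167]
tcp_rot: [-0.181, 0.975, 0.023, 0.129]
contact_force: [0.3, 0.3, -4.0]
opening: 0.172
finger_force: 60.0
```

```bash
python3 -c "from plan import *;status();print(sh(-.023,0,-5))"
```

```text
t 7.95 tcp h [-20.8  -1.7 167. ] tilt 15.07 yaw 0.01 roll 0.09 C [ 1.3 -0.9 84.9] low [-90.4  -0.9  60.2] high [ 93.1  -0.9 109.6] F [ 0.3  0.3 -4. ] T [-0.11  0.33  0.09] q6 -2.7
[-0.1789 -0.0687  0.     -0.0199  0.0519]
```

Emit:
{"name": "jog_arm", "arguments": {
  "increments": [
    {"dx": -0.06, "dy": -0.023, "dz": 0, "ax": 0, "ay": 0, "az": 0, "gripper": -1},
    {"dx": -0.12, "dy": -0.046, "dz": 0, "ax": 0, "ay": 0, "az": 0, "gripper": -1},
    {"dx": -0.178, "dy": -0.068, "dz": 0, "ax": 0, "ay": 0, "az": 0, "gripper": -1},
    {"dx": -0.178, "dy": -0.068, "dz": 0, "ax": 0, "ay": 0, "az": 0, "gripper": -1},
    {"dx": -0.178, "dy": -0.068, "dz": 0, "ax": 0, "ay": 0, "az": 0, "gripper": -1}
  ]
}}

```text
time: 8.45
eef_pos: [0.509, -0.2013, 0.1662]
tcp_rot: [-0.18, 0.975, 0.023, 0.129]
contact_force: [0.7, -0.3, -4.5]
opening: 0.171
finger_force: 60.0
```

```bash
python3 -c "from plan import *;status();print(sh(.010,-.008,-7),sh(.023,-.022,-15))"
```

```text
t 8.45 tcp h [-44.   -1.6 166.2] tilt 15.01 yaw -0.06 roll 0.06 C [-22.   -0.7  84.1] low [-113.8   -0.6   59.5] high [ 69.7  -0.8 108.7] F [ 0.7 -0.3 -4.5] T [-0.14  0.33 -0.01] q6 -2.74
[ 0.0778  0.0299 -0.0667 -0.0279  0.0726] [ 0.1789  0.0687 -0.1833 -0.0597  0.1556]
```

Emit:
{"name": "jog_arm", "arguments": {
  "increments": [
    {"dx": 0.048, "dy": 0.018, "dz": -0.035, "ax": -0.014, "ay": 0.036, "az": 0, "gripper": -1},
    {"dx": 0.096, "dy": 0.037, "dz": -0.073, "ax": -0.028, "ay": 0.073, "az": 0, "gripper": -1},
    {"dx": 0.14, "dy": 0.054, "dz": -0.12, "ax": -0.044, "ay": 0.114, "az": 0, "gripper": -1},
    {"dx": 0.187, "dy": 0.072, "dz": -0.177, "ax": -0.06, "ay": 0.156, "az": 0, "gripper": -1},
    {"dx": 0.187, "dy": 0.072, "dz": -0.177, "ax": -0.06, "ay": 0.156, "az": 0, "gripper": -1},
    {"dx": 0.187, "dy": 0.072, "dz": -0.177, "ax": -0.06, "ay": 0.156, "az": 0, "gripper": -1}
  ]
}}

```text
time: 9.05
eef_pos: [0.5319, -0.192, 0.1446]
tcp_rot: [-0.183, 0.983, 0.0, 0.0]
contact_force: [-0.1, 0.3, -4.1]
opening: 0.178
finger_force: 59.9
```

```bash
python3 - <<'E'
from plan import *
status()
s=get_state();w=imaging.read_camera("wrist"); np.savez("w3.npz",pos=s["eef_pos"],rot=s["tcp_rot"],**{k:w[k] for k in("frame","depth","camera_matrix","mount")})
t=imaging.read_camera("scene")["frame"]
cv2.imwrite("pics/a3.png",np.hstack([w["frame"],cv2.resize(t[180:340,190:370],None,fx=1.6,fy=1.6).copy() if 0 else cv2.resize(t[180:340,190:370],(288,384))]))
E
python3 inhand.py w3.npz | head -9
```

```text
t 9.05 tcp h [-19.3  -1.1 144.6] tilt 0.02 yaw 0.04 roll 0.0 C [-19.3  -0.1  59.6] low [-114.3   -0.2   59.6] high [75.7 -0.1 59.6] F [-0.1  0.3 -4.1] T [ 0.02  0.04 -0.05] q6 -2.46
n 34488 slope x,y deg [-0.43173972  0.05285578] z0 top rel tcp -0.0787885163809831
X range -0.11271764016662952 0.09324942497231889 0.13747195517940136
-0.03 Y -0.0688 0.0721
-0.01 Y -0.0688 0.0722
0.01 Y -0.0686 0.0722
0.03 Y -0.0689 0.0722
0.05 Y -0.0688 0.0724
0.07 Y -0.0577 0.0588
0.09 Y -0.0167 0.0183
```

View pics/a3.png

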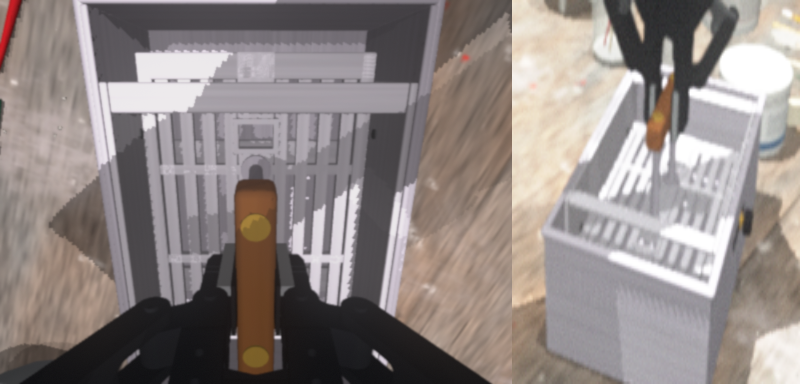

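The wrist and scene views show the plate inside the holder and level. Its near end is under the lip (wrist row about 97), it sits centrally between the side walls, and the hole is at about (257,132). I'll lower it to just above the studs, then slide.

Emit:
{"name": "jog_arm", "arguments": {
  "increments": [
    {"dx": 0, "dy": 0, "dz": -0.06, "ax": 0, "ay": 0, "az": 0, "gripper": -1},
    {"dx": 0, "dy": 0, "dz": -0.12, "ax": 0, "ay": 0, "az": 0, "gripper": -1},
    {"dx": 0, "dy": 0, "dz": -0.163, "ax": 0, "ay": 0, "az": 0, "gripper": -1},
    {"dx": 0, "dy": 0, "dz": -0.163, "ax": 0, "ay": 0, "az": 0, "gripper": -1},
    {"dx": 0, "dy": 0, "dz": -0.163, "ax": 0, "ay": 0, "az": 0, "gripper": -1}
  ]
}}

```text
time: 9.65
eef_pos: [0.5314, -0.1923, 0.1249]
tcp_rot: [-0.182, 0.983, -0.0, -0.001]
contact_force: [-0.5, 0.5, -3.8]
opening: 0.173
finger_force: 59.9
```

Emit:
{"name": "jog_arm", "arguments": {
  "increments": [
    {"dx": 0.04, "dy": 0.015, "dz": 0, "ax": 0, "ay": 0, "az": 0, "gripper": -1},
    {"dx": 0.08, "dy": 0.03, "dz": 0, "ax": 0, "ay": 0, "az": 0, "gripper": -1},
    {"dx": 0.12, "dy": 0.045, "dz": 0, "ax": 0, "ay": 0, "az": 0, "gripper": -1},
    {"dx": 0.15, "dy": 0.058, "dz": 0, "ax": 0, "ay": 0, "az": 0, "gripper": -1},
    {"dx": 0.15, "dy": 0.058, "dz": 0, "ax": 0, "ay": 0, "az": 0, "gripper": -1},
    {"dx": 0.15, "dy": 0.058, "dz": 0, "ax": 0, "ay": 0, "az": 0, "gripper": -1}
  ]
}}

```text
time: 10.25
eef_pos: [0.5497, -0.1853, 0.1252]
tcp_rot: [-0.182, 0.983, -0.0, -0.001]
contact_force: [0.6, -0.3, -4.5]
opening: 0.177
finger_force: 59.9
```

Run:
```python
from plan import *
status()
s=get_state();w=imaging.read_camera("wrist"); np.savez("w4.npz",pos=s["eef_pos"],rot=s["tcp_rot"],**{k:w[k] for k in("frame","depth","camera_matrix","mount")})
f=w["frame"]
cv2.imwrite("pics/a4.png",cv2.resize(f[70:290,130:390],None,fx=2.6,fy=2.6,interpolation=cv2.INTER_CUBIC))
```

```text
t 10.25 tcp h [ -0.3  -1.2 125.2] tilt -0.07 yaw 0.02 roll 0.04 C [-0.4 -0.3 40.2] low [-95.4  -0.3  40.3] high [94.6 -0.3 40.1] F [ 0.6 -0.3 -4.5] T [-0.01 -0.04  0.01] q6 -2.44
```

View pics/a4.png

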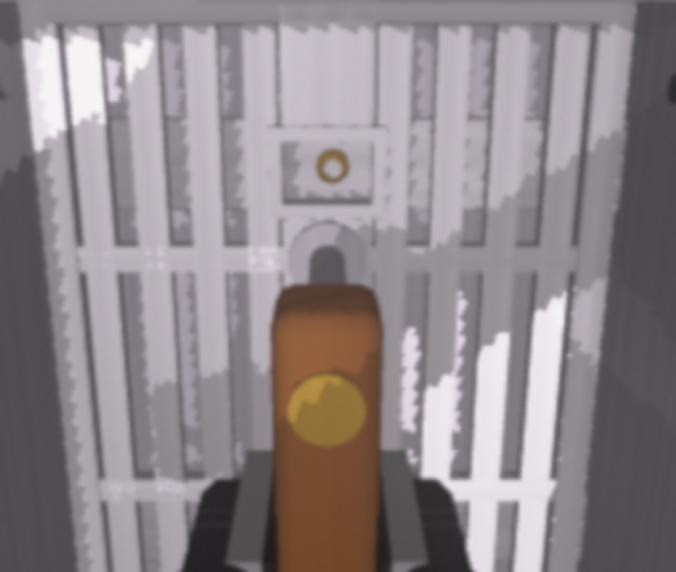

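The stud shows inside the hole at crop (332,166), and the hole spans (281–373, 141–203). I'll turn both into positions.

Run:
```python
from plan import *
d=np.load("w4.npz"); T=np.eye(4); T[:3,:3]=R.from_quat(d["rot"]).as_matrix(); T[:3,3]=d["pos"]; E=T@d["mount"];K=d["camera_matrix"]
def ray(u,v,z):
    u,v=130+u/2.6,70+v/2.6
    r=E[:3,:3]@np.array([(u-K[0,2])/K[0,0],-(v-K[1,2])/K[1,1],-1]); o=E[:3,3]; p=(o+r*(z-o[2])/r[2])[:2]-H; return np.round([p@ex*1e3,p@ey*1e3],1)
print("cam",E[:3,3],"stud",ray(332,166,.0350),"hole L,R,T,B top",[ray(*p,.046) for p in((281,172),(373,172),(327,141),(327,203))],"bottom-plane T",ray(327,141,.040),ray(327,203,.040))
```

```text
cam [ 0.4726854  -0.21439474  0.24313477] stud [-49.7   0.6] hole L,R,T,B top [array([-50.1, -10.8]), array([-50.1,   9.7]), array([-56.9,  -0.6]), array([-43.1,  -0.6])] bottom-plane T [-56.1  -0.6] [-41.9  -0.6]
```

Hole and stud agree to 0.3 mm in x and about 1 mm in y. I'll lower it gently.

Emit:
{"name": "jog_arm", "arguments": {
  "increments": [
    {"dx": 0, "dy": 0.005, "dz": -0.02, "ax": 0, "ay": 0, "az": 0, "gripper": -1},
    {"dx": 0, "dy": 0.005, "dz": -0.04, "ax": 0, "ay": 0, "az": 0, "gripper": -1},
    {"dx": 0, "dy": 0.005, "dz": -0.055, "ax": 0, "ay": 0, "az": 0, "gripper": -1},
    {"dx": 0, "dy": 0.005, "dz": -0.065, "ax": 0, "ay": 0, "az": 0, "gripper": -1},
    {"dx": 0, "dy": 0.005, "dz": -0.075, "ax": 0, "ay": 0, "az": 0, "gripper": -1},
    {"dx": 0, "dy": 0.005, "dz": -0.08, "ax": 0, "ay": 0, "az": 0, "gripper": -1},
    {"dx": 0, "dy": 0.005, "dz": -0.08, "ax": 0, "ay": 0, "az": 0, "gripper": -1}
  ]
}}

```text
time: 11.0
eef_pos: [0.5496, -0.1848, 0.1156]
tcp_rot: [-0.182, 0.983, -0.0, -0.0]
contact_force: [-0.4, -0.2, -4.9]
opening: 0.18
finger_force: 60.0
```

```bash
python3 -c "from plan import *;status()"
```

```text
t 11.0 tcp h [ -0.2  -0.8 115.6] tilt -0.06 yaw -0.0 roll 0.04 C [-0.3  0.2 30.6] low [-95.3   0.2  30.7] high [94.7  0.2 30.5] F [-0.4 -0.2 -4.9] T [-0.    0.02 -0.01] q6 -2.44
```

Below stud height with no contact, so the studs are in the holes. I'll go down to touch.

Emit:
{"name": "jog_arm", "arguments": {
  "increments": [
    {"dx": 0, "dy": 0, "dz": -0.004, "ax": 0, "ay": 0, "az": 0, "gripper": -1},
    {"dx": 0, "dy": 0, "dz": -0.008, "ax": 0, "ay": 0, "az": 0, "gripper": -1},
    {"dx": 0, "dy": 0, "dz": -0.012, "ax": 0, "ay": 0, "az": 0, "gripper": -1},
    {"dx": 0, "dy": 0, "dz": -0.012, "ax": 0, "ay": 0, "az": 0, "gripper": -1}
  ]
}}

```text
time: 11.4
eef_pos: [0.5497, -0.1848, 0.1145]
tcp_rot: [-0.182, 0.983, -0.001, -0.0]
contact_force: [-1.4, 0.4, -2.9]
opening: 0.172
finger_force: 60.2
```

Emit:
{"name": "jog_arm", "arguments": {
  "increments": [
    {"dx": 0, "dy": 0, "dz": -0.004, "ax": 0, "ay": 0, "az": 0, "gripper": -1},
    {"dx": 0, "dy": 0, "dz": -0.006, "ax": 0, "ay": 0, "az": 0, "gripper": -1},
    {"dx": 0, "dy": 0, "dz": -0.006, "ax": 0, "ay": 0, "az": 0, "gripper": -1}
  ]
}}

```text
time: 11.7
eef_pos: [0.5496, -0.1848, 0.1143]
tcp_rot: [-0.182, 0.983, -0.0, -0.001]
contact_force: [-4.6, 1.2, 3.8]
opening: 0.172
finger_force: 61.0
```

It's resting on the ledges with light contact. I'll release, partly open, and back off upward.

Emit:
{"name": "jog_arm", "arguments": {
  "increments": [
    {"dx": 0, "dy": 0, "dz": 0.004, "ax": 0, "ay": 0, "az": 0, "gripper": -0.5},
    {"dx": 0, "dy": 0, "dz": 0.004, "ax": 0, "ay": 0, "az": 0, "gripper": -0.2},
    {"dx": 0, "dy": 0, "dz": 0.004, "ax": 0, "ay": 0, "az": 0, "gripper": 0},
    {"dx": 0, "dy": 0, "dz": 0.004, "ax": 0, "ay": 0, "az": 0, "gripper": 0},
    {"dx": 0, "dy": 0, "dz": 0.004, "ax": 0, "ay": 0, "az": 0, "gripper": 0},
    {"dx": 0, "dy": 0, "dz": 0.004, "ax": 0, "ay": 0, "az": 0, "gripper": 0}
  ]
}}

```text
time: 12.3
eef_pos: [0.5497, -0.1848, 0.114]
tcp_rot: [-0.182, 0.983, -0.001, -0.0]
contact_force: [0.3, -0.6, -0.3]
opening: 0.503
finger_force: 0.0
```

Emit:
{"name": "jog_arm", "arguments": {
  "increments": [
    {"dx": 0, "dy": 0, "dz": 0.1, "ax": 0, "ay": 0, "az": 0, "gripper": 0},
    {"dx": 0, "dy": 0, "dz": 0.3, "ax": 0, "ay": 0, "az": 0, "gripper": 0},
    {"dx": 0, "dy": 0, "dz": 0.6, "ax": 0, "ay": 0, "az": 0, "gripper": 0},
    {"dx": 0, "dy": 0, "dz": 1, "ax": 0, "ay": 0, "az": 0, "gripper": 0},
    {"dx": 0, "dy": 0, "dz": 1, "ax": 0, "ay": 0, "az": 0, "gripper": 0},
    {"dx": 0, "dy": 0, "dz": 1, "ax": 0, "ay": 0, "az": 0, "gripper": 0}
  ]
}}

```text
time: 12.9
eef_pos: [0.5506, -0.1853, 0.2371]
tcp_rot: [-0.182, 0.983, -0.002, 0.002]
contact_force: [-0.6, 0.5, -0.1]
opening: 0.497
finger_force: 0.0
```

Run:
```python
from plan import *
s=get_state(); d=imaging.read_camera("wrist"); T=np.eye(4); T[:3,:3]=R.from_quat(s["tcp_rot"]).as_matrix(); T[:3,3]=s["eef_pos"]
P=cloud(d,T@np.array(d["mount"])); Z=P[...,2]; q=P[...,:2]-H; X,Y=q@ex,q@ey
m=(abs(Y)<.06)&(abs(X)<.09)&(abs(Z-.036)<.003); print(m.sum(),np.median(Z[m]),np.linalg.lstsq(np.c_[X[m],Y[m],np.ones(m.sum())],Z[m],rcond=None)[0])
g=(abs(Y)<.02)&(abs(X)<.06)&(Z>.1)&(Z<.13); print("grip top",np.median(Z[g]),X[g].min(),X[g].max(),Y[g].mean(),s["contact_force"])
t=imaging.read_camera("scene")["frame"]
cv2.imwrite("pics/a5.png",cv2.resize(np.hstack([d["frame"],t[60:360,180:400].repeat(1,0) if 0 else cv2.resize(t[60:360,180:400],(282,384))]),None,fx=1,fy=1))
```

```text
14115 0.03575118688965184 [-0.00110414  0.00042576  0.03574889]
grip top 0.116973441551879 -0.04455724415142114 0.04315122809310683 -0.00026490612057090897 [-0.61104781  0.48596333 -0.09110672]
```

View pics/a5.png

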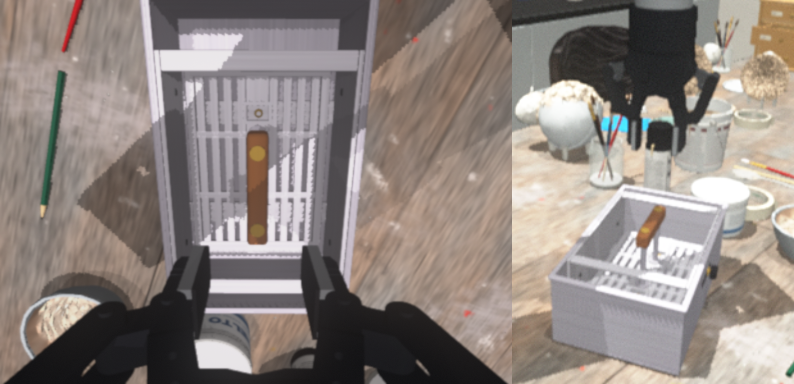

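The sieve lies flat: plate top 35.7 mm, grip top 117 mm, stud in the hole at (258,113), both ends under the lips. The jar, tub and bottle are still standing. Handing in.

```bash
python3 -c "from plant import job;print(job.sign_off())"
```

```text
the job is handed in; nothing more can be done
None
```

The sieve is back in its holder, flat on both ledges with its holes over the studs and the handle up; the bystanders are still standing, the gripper is clear, and the job was handed in at about 13 s of the 54 s allowed.

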